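# Mount the camera front plate and ratchet its clamp shut

## Robot

A 6-joint arm with a two-finger parallel gripper is mounted at the origin on the work surface. World frame = base frame: x ahead of the robot, y to its left, z up, the work surface at z = 0. Lengths are in m, angles in degrees, forces in N, time in s.
With the tool pointing down it reaches from about 0.4 to 0.825 m from the base axis. Payload 7 kg.
Tool frame: the origin (TCP) lies at the very end of the fingers, on their centre line; the grasp point (between the pads) lies 19 mm behind it (r.hold_point_z is the distance from the TCP to the grasp point, in m); x points along the fingers, y is the direction in which the jaws open and shut, and the axes are right-handed (so a half turn about x gives the same grasp; the last joint's range is limited). The gripper opens to 88 mm and grips with 3 to 60 N. Pads are 19 mm wide; open, the fingers measure 130 mm over their backs; the gripper's body (78 mm by 193 mm) begins 47 mm behind the grasp point.
Start: joints at [92.08, 20.546, 0.682, 0, -70.136, -16.507], TCP at [0.168, 0.654, 0.227] pointing down, gripper open.
Joint ranges: [-176.03, 176.03], [-82.01, 121.73], [-58.28, 71.71], [-173.87, 95.51], [-174.79, -0.11], [-173.66, 173.66]. Speed limits (degrees/s): [136.94, 136.94, 172.46, 180, 180, 180].

## Interface

Orientations are given as [roll, pitch, yaw] about the fixed x, y, z axes, in that order (R = Rz(yaw) Ry(pitch) Rx(roll)).
In Python, from plant import r gives the robot as it stands. The module is installed in compiled form; this text tells all that it offers.
- The arm moves only by the shell command python3 -m creep 'ROWS' [FORCE]. ROWS is JSON, a list of rows, each a list of 7 numbers: the turn, a rotation vector about the tool's x, y, z in rad, then the shift along the tool's x, y, z in cm, then the opening in per cent of the stroke, from 0 (shut) to 100 (fully open). In form: [[rx, ry, rz, x, y, z, fingers], ...]. A call has 1 to 8 rows; each row shifts and turns the commanded pose from where the row before left it, along the tool's axes as they then stand; what a row does not reach is not made up. A row lasts 1/10 s, in which the tool goes at most 50 mm and 8.59 degrees, less where a joint would pass 70% of its speed; a pose out of reach is approached as far as the arm can. A call is refused whole if a number of a shift passes 5 or a number of a turn 0.15, either way. A call with a gripper value outside its range is refused whole. The fingers move at their own pace and stop on an object; FORCE is the grip in N (left out, the last holds). Time passes only in rows, so rows that do not move let the fingers close. It gives the time, the measured TCP pose, the force and the opening at its end, in the units of the state.
- r.get_state(): the state, without advancing time (a new reading comes with each control period).
- r.capture(name): name is "side" or "top" or "wrist"; returns (picture, depth): 384x512x3 uint8, blue, green, red; 384x512 float32, m along the optical axis (not along the pixel's ray), 0 where there is no reading.
- r.camera_info(name): a dict with "fovy" (degrees; the focal length in pixels is half the picture's height over the tangent of half this angle, whatever the lens; pixels are square), "cx", "cy" (the principal point, pixels), "camera_from_world" (4x4, takes a point from world to camera coordinates). Camera axes: x right, y down, z forward; pixel columns grow to the right and rows downward; lengths in m; the calibration is good to about 2 mm. A picture is of the moment at which its call begins: read the wrist's pose just before it. camera_info takes no time and is no camera call; for the wrist camera it gives the pose at the moment of the call.
- r.close_job(): hands the job in, once; it reports no verdict.
Trained networks look in the newest picture that a camera, given by its name, has taken for a name from the list of things; names that differ only in an ending like _2 or _b are one class to them, and where a whole thing is asked for, a point or a joint stands for the part that bears it (a point fixed in the world has none). Each returns a list of dicts, best first, with "score" (0 to 1); they miss things now and then, are a little off and sometimes report something else, mostly with a low value. They report only what shows in the picture. A call takes as long as a camera call. They do not tell look-alikes from the thing itself.
- r.look_for(query, camera): "rect" ([left, top, right, bottom] in pixels, round what is visible of it).
- r.masks_of(query, camera): "pixels" (384x512 bool, what is visible of it) and "rect" ([left, top, right, bottom] in pixels, round what is visible of it).
The state is a dict: "time_s": time; "joints": joint angles; "qd": joint speeds; "joint_torque": joint torques, N m; "tcp_pos": TCP position; "eef_rot": TCP orientation; "contact_force": force on the tool from outside, world axes, zero at the start; "moment": the same for the moment, N m; "gripper_width": finger opening in m.
Only numpy, scipy, OpenCV 4.12 (cv2) and the standard library are available. Lean on these libraries where they do the work, as an engineer would, in place of code of your own. Each camera call takes 0.05 s, during which the arm holds its last target. There are 200 camera calls.

## Task

Lower the camera's drilled front plate (the white one carrying the black lens housing) over the fixture's four standoff posts, flat down on their shoulders, and let go of it. Then swing the fixture's ratchet wrench back and forth until the steel clamp jaw laps at least 10 mm over the plate's edge: strokes clockwise seen from above drive the jaw, and the wrench slips freely on the way back. Move the jaw only with the wrench, and leave the plate seated and everything released.

Things in the scene. Friction and masses are not known exactly. Their poses are not given: they have to be found in the camera images.
- plate_grip (a point): middle of the black lens housing (44 along x, 40 along y, 50 mm tall) on the loose white front plate, 0.2 kg. Plate 110 (x) x 90 (y) x 7 mm, lying flat, four 13 mm through holes at x +-42, y +-32 mm. This point is 25 mm above the plate's upper face, 32 mm above its underside; axes along the plate, z up. It fits the posts either way round (half turn).
- seat (a point): on the fixed dark steel fixture: midway between its four posts, at the height of their shoulders, 30 mm above its underside; fixture axes, z up, -x roughly to the robot. Posts at x +-42, y +-32 mm: 20 mm thick to the shoulder, then an 8 mm pin 22 mm high, its top 8 mm tapered. Seated, the plate's long side lies along x and the housing's middle is 32 mm above this point.
- pivot (a point): on the upright axis of the ratchet wrench, at mid-height of its handle: 30 mm in x, -170 mm in y and 46 mm up from the seat point in the fixture's axes (shared by this point). The wrench's steel head round it is 80 mm across, its top with the nut 15 mm above this point.
- wrench_grip (a point): middle of the black rubber grip of the ratchet wrench: a level bar 100 mm long, 20 wide, 20 high, 140 mm from the pivot and 76 mm above the fixture's underside, free below. The wrench stays on its screw. x points along the handle from grip to pivot, z up.
- wrench (a joint): swing of the wrench, rad, -0.6 to 0.6 (stops); 0: handle points along fixture -x from the pivot. Grows clockwise from above (grip moves to fixture +y, towards the posts). Clockwise drives the jaw 10 mm per rad, about 4 N at the grip, after up to 0.26 rad lost while the pawl finds a tooth. Anticlockwise it slips (1 N) and the jaw stays. Stays where left.
- jaw (a joint): travel of the steel clamp jaw, m, 0 (drawn back) to 0.036 (stop); starts at 0 to 0.005; cannot be turned back. A bar 36 mm wide, 14 mm high, sliding along fixture +y out of the grey clamp housing, 2 mm above the seated plate's upper face. At 0 its tip is 15 mm short of the seated plate's edge; at 0.025 it laps 10 mm over it.
There are look-alikes about, which are no part of the job. Leave any orange look-alike of the part that bears plate_grip alone.

How it is judged (in metres and radians):
On the way, in this order (a step that is already met when the one before it is completed fails the run):
1. the plate is seated flat on the four posts and let go, the jaw still drawn back (horizontal distance between plate_grip and seat below 0.006 m and z of plate_grip in the frame of seat between 0.029 and 0.0345 m and angle between plate_grip's own z axis and vertical below 0.06 rad and angle between the x axis of plate_grip and the x axis of seat, either way round below 0.15 rad and contact force between the fingers and plate below 0.1 N and value of joint jaw below 0.01 m), for 0.2 s.
2. the jaw laps over the plate's edge (value of joint jaw above 0.0235 m), for 0.2 s.
At the end, for the whole second after the job is handed in: The plate lies on all four shoulders (housing centre within 6 mm sideways and 3 mm in height of its seated place, tilt under 0.06 rad, square to the fixture within 0.15 rad, either way round), the jaw has travelled over 23.5 mm, plate and wrench are at rest (value of joint jaw above 0.0235 m and horizontal distance between plate_grip and seat below 0.006 m and z of plate_grip in the frame of seat between 0.029 and 0.0345 m and angle between plate_grip's own z axis and vertical below 0.06 rad and angle between the x axis of plate_grip and the x axis of seat, either way round below 0.15 rad and linear speed of plate below 0.02 m/s and velocity of joint wrench between -0.05 and 0.05 rad/s); the robot touches nothing.
It fails at once if the jaw is pushed by the robot instead of the wrench (contact force between any of the fingers, the arm and jaw above 15 N).
It also fails if it takes over 67 s, if anything falls off the work surface, if the arm or the gripper's body presses on something with over 40 N, if the wrist force passes 120 N, or if a joint passes its speed limit or range.

## Working session

There is one attempt and no reset: what is moved stays moved. The work goes in short steps, Python scripts to look and compute and a shell command to move; the robot and the scene stay as the last step left them, time stands still between calls to the robot, and variables do not carry over. Pictures are saved under pics/ and viewed, about 8 in all and at most 12, crops included, and the job is handed in when it is done.

```bash
mkdir -p pics
cat > h.py <<'E'
import numpy as np, cv2
from plant import r
def cam(n):
    i=r.camera_info(n); f=192/np.tan(np.radians(i["fovy"])/2); return f,i["cx"],i["cy"],np.array(i["camera_from_world"])
def cloud(n,depth,T=None):
    f,cx,cy,M=T or cam(n); v,u=np.mgrid[:384,:512]
    P=np.stack([(u-cx)/f*depth,(v-cy)/f*depth,depth,np.ones_like(depth)],-1)
    W=P@np.linalg.inv(M).T; W=W[...,:3]; W[depth<=0]=np.nan; return W
E
python3 - <<'E'
from h import *
print(r.get_state())
ims=[]
for n in ["side","top"]:
    T=cam(n);im,d=r.capture(n); ims.append(im); print(n,T[0],np.linalg.inv(T[3])[:3].round(3).tolist())
    np.savez(f"{n}0.npz",im=im,W=cloud(n,d,T))
    W=cloud(n,d,T)
    for q in ["plate_grip","wrench_grip","wrench","jaw"]:
        for m in r.masks_of(q,n)[:4]:
            p=m["pixels"]; print(q,round(m["score"],2),np.round(m["rect"]),np.nanmedian(W[p],0).round(3),np.nanmax(W[p][:,2]).round(3))
    cv2.imwrite(f"pics/{n}0.png",im)
E
```

```text
{'time_s': 0.0, 'joints': array([ 9.20817335e+01,  2.05912062e+01,  6.33361280e-01, -1.99035315e-02,
       -7.01360789e+01, -1.65078044e+01]), 'qd': array([ 0.06106692,  0.07753876,  0.02599575, -0.02072431, -0.07902999,
       -0.0032987 ]), 'joint_torque': array([ 9.10825838e-04, -5.82715559e+01,  2.93052864e+01,  6.99683726e+00,
        6.99693774e-03, -1.61065159e-04]), 'tcp_pos': array([0.16805863, 0.65323296, 0.22562282]), 'eef_rot': array([ 95.24290375,  89.90423007, -99.18994548]), 'contact_force': array([ 0.01127402, -0.22079635, -0.43911617]), 'moment': array([0.04129871, 0.01334484, 0.00032241]), 'gripper_width': 0.08799787642225554}
side 454.9072018695839 [[0.993, -0.067, 0.093, 0.359], [-0.114, -0.594, 0.796, -0.757], [0.002, -0.801, -0.598, 0.708]]
plate_grip 0.78 [152. 138. 201. 174.] [0.249 0.332 0.008] 0.06
plate_grip 0.78 [290. 161. 344. 199.] [0.603 0.167 0.01 ] 0.062
plate_grip 0.64 [229. 134. 278. 173.] [0.459 0.314 0.01 ] 0.062
wrench 0.63 [291. 240. 405. 296.] [ 0.628 -0.194  0.086] 0.095
wrench 0.54 [292. 201. 405. 303.] [ 0.618 -0.157  0.024] 0.096
jaw 0.85 [347. 233. 370. 251.] [ 0.635 -0.084  0.055] 0.058
top 370.91776362400253 [[-0.013, -0.997, 0.076, 0.42], [-0.999, 0.016, 0.037, 0.078], [-0.038, -0.075, -0.996, 0.852]]
plate_grip 0.96 [136. 173. 187. 230.] [0.457 0.322 0.009] 0.063
plate_grip 0.8 [195. 103. 253. 164.] [0.603 0.18  0.009] 0.063
plate_grip 0.7 [267.  83. 422. 187.] [ 0.62  -0.084  0.015] 0.097
wrench_grip 0.59 [365.  84. 419. 188.] [ 0.633 -0.182  0.086] 0.095
wrench 0.71 [361.  83. 424. 187.] [ 0.63  -0.182  0.086] 0.095
wrench 0.38 [268.  81. 421. 186.] [ 0.62  -0.084  0.015] 0.097
jaw 0.87 [330. 103. 362. 124.] [ 0.637 -0.088  0.054] 0.06
```

```bash
python3 -c "
import cv2,numpy as np
a=cv2.imread('pics/side0.png');b=cv2.imread('pics/top0.png')
cv2.imwrite('pics/v1.png',cv2.resize(a,(800,600)));cv2.imwrite('pics/v2.png',cv2.resize(b,(800,600)))"
```

```text
(no output)
```

View pics/v1.png

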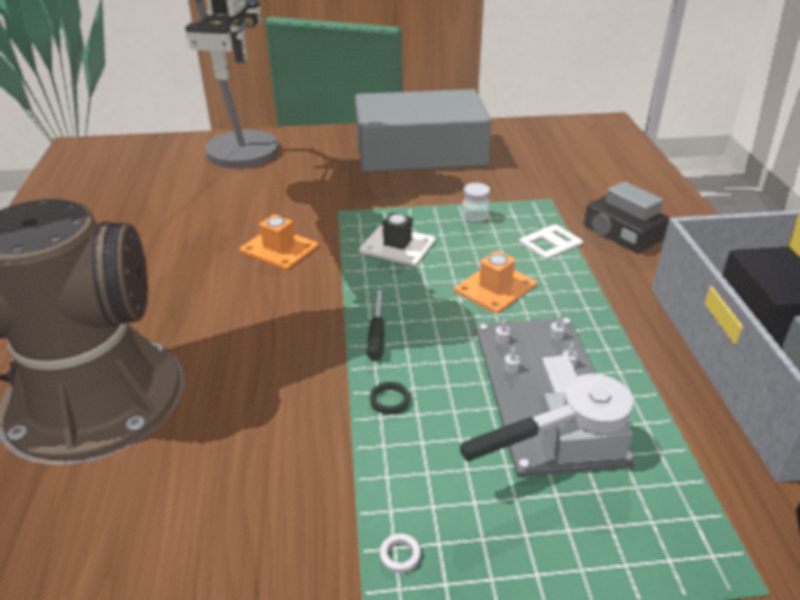

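View pics/v2.png

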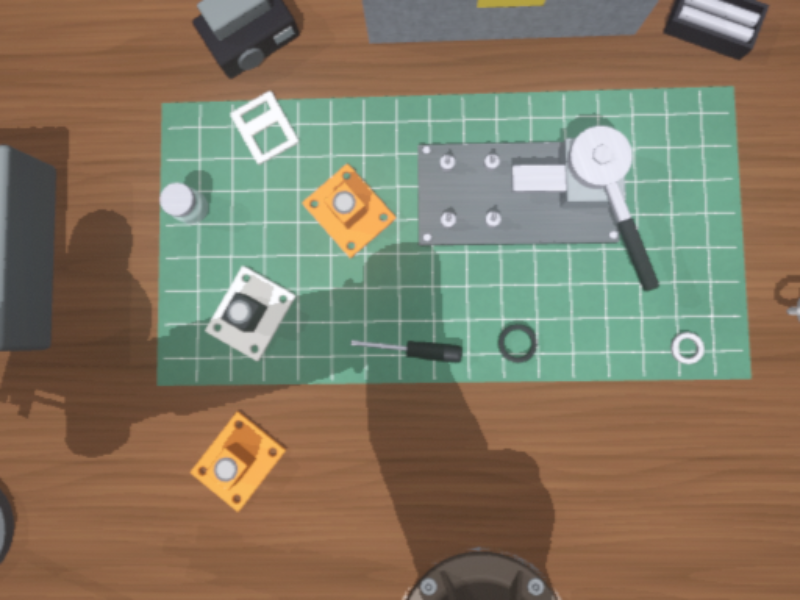

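The side and top views show the white plate at about (250,313) in the 800-px top view, the fixture posts at (447-493, 160-220), the wrench head at (600,155) and the grip at (640,260). The two orange plates are look-alikes.

Run:
```python
from h import *
z=np.load("top0.npz");W=z["W"];im=z["im"].astype(int)
def box(P):
    P=(P[:,:2]*1000).astype(np.float32); c,s,a=cv2.minAreaRect(P); return np.round(c,1),np.round(s,1),round(a,1)
V,U=np.mgrid[:384,:512]
s=lambda l,t,r_,b:(U>=l)&(U<=r_)&(V>=t)&(V<=b)
m=s(130,168,192,234)
sat=im.max(-1)-im.min(-1); wh=m&(sat<45)&(W[...,2]<0.02)&(W[...,2]>0.003)
wh=cv2.morphologyEx(wh.astype(np.uint8),cv2.MORPH_OPEN,np.ones((3,3)))>0
print("plate",wh.sum(),box(W[wh]))
h=m&(W[...,2]>0.045); print("housing",h.sum(),box(W[h]),np.nanmedian(W[h][:,2]))
# pins
p=s(278,92,325,146)&(W[...,2]>0.026)
n,l,st,c=cv2.connectedComponentsWithStats(p.astype(np.uint8))
for i in range(1,n):
    if st[i,4]>8: 
        Q=W[l==i]; print("post",st[i,4],c[i].round(1),((Q.max(0)+Q.min(0))/2).round(4),Q[:,2].max().round(4),np.median(Q,0).round(4))
b=s(262,85,335,160)&(W[...,2]>0.004)&(W[...,2]<0.02); print("base",box(W[b]),np.median(W[b][:,2]))
b=s(262,85,420,160)&(W[...,2]>0.004)&(W[...,2]<0.02)&(sat<40);print("base all",box(W[b]))
w=s(355,80,425,190)&(W[...,2]>0.075)
g=w&(im.max(-1)<80); print("grip",g.sum(),box(W[g]),np.median(W[g],0))
hd=s(355,78,410,120)&(W[...,2]>0.075); print("head",box(W[hd]),np.nanmedian(W[hd][:,2]))
j=r.masks_of("jaw","top"); 
j=s(328,100,364,126)&(W[...,2]>0.045)&(W[...,2]<0.065); print("jaw",box(W[j]))
```

```text
plate 1313 (array([458.7, 331.5]), array([ 94.3, 111.5]), 59.8)
housing 400 (array([458. , 329.3]), array([40.5, 44.1]), 60.3) 0.058621659131842585
post 66 [285.6 103.6] [0.6708 0.036  0.0405] 0.0545 [0.669  0.037  0.0319]
post 69 [314.1 103.1] [ 0.67   -0.0268  0.0402] 0.0542 [ 0.6682 -0.0263  0.0319]
post 67 [286.1 140.2] [0.5867 0.0376 0.0414] 0.055 [0.5852 0.0377 0.0316]
post 66 [314.9 139.9] [ 0.586  -0.0269  0.0394] 0.0525 [ 0.5851 -0.0251  0.0317]
base (array([633.8,   7.2]), array([169.1, 176.9]), 88.5) 0.013299206289016707
base all (array([629.2, -83.9]), array([349.6, 170.3]), 89.0)
grip 260 (array([ 524.2, -208.4]), array([93.1, 17. ]), 19.0) [ 0.50883586 -0.21126829  0.08586493]
head (array([ 657.6, -165. ]), array([80.2, 79.4]), 63.7) 0.08633703363843254
jaw (array([639.6, -91.8]), array([77.3, 61.5]), 88.7)
```

```bash
cat >> h.py <<'E'
from scipy.spatial.transform import Rotation as Ro
def pose():
    s=r.get_state(); return s["tcp_pos"],Ro.from_euler("xyz",s["eef_rot"],degrees=True),s
def to(p,yaw):
    """turn (rad, tool) to do first, then shift in cm in the turned axes; yaw of tool y, deg, mod 180"""
    t,R,s=pose()
    best=None
    for k in (0,180):
        a=np.radians(yaw+k);c,q=np.cos(a),np.sin(a)
        G=Ro.from_matrix(np.array([[0,c,q],[0,q,-c],[-1,0,0]]))
        v=(R.inv()*G).as_rotvec()
        print("turn",v.round(3),"shift cm",(G.inv().apply(np.array(p)-t)*100).round(2))
    print("t",s["time_s"],"tcp",t.round(4),"rotmat y",R.as_matrix()[:,1].round(3),"x",R.as_matrix()[:,0].round(3),"q",s["joints"].round(0),"w",s["gripper_width"].round(4),"F",s["contact_force"].round(1))
E
python3 -c "
from h import *
to([.4585,.3305,.18],-30)"
```

```text
turn [-1.299  0.    -0.   ] shift cm [ 4.66 41.3  13.47]
turn [ 1.843 -0.    -0.   ] shift cm [  4.66 -41.3  -13.47]Traceback (most recent call last):
  File "<string>", line 3, in <module>
    to([.4585,.3305,.18],-30)
    ~~^^^^^^^^^^^^^^^^^^^^^^^
  File "h.py", line 21, in to
    print("t",s["time_s"],"tcp",t.round(4),"rotmat y",R.as_matrix()[:,1].round(3),"x",R.as_matrix()[:,0].round(3),"q",s["joints"].round(0),"w",s["gripper_width"].round(4),"F",s["contact_force"].round(1))
                                                                                                                                               ^^^^^^^^^^^^^^^^^^^^^^^^
AttributeError: 'float' object has no attribute 'round'
```

```bash
sed -i 's/s\["gripper_width"\].round(4)/round(s["gripper_width"],4)/' h.py
python3 -m creep '[[0.142,0,0,0,0,0,100],[0.142,0,0,0,0,0,100],[0.142,0,0,0,0,0,100],[0.142,0,0,0,0,0,100],[0.142,0,0,0,0,0,100],[0.142,0,0,0,0,0,100],[0.142,0,0,0,0,0,100],[0.142,0,0,0,0,0,100]]' 20
python3 -m creep '[[0.142,0,0,0,0,0,100],[0.142,0,0,0,0,0,100],[0.142,0,0,0,0,0,100],[0.142,0,0,0,0,0,100],[0.142,0,0,0,0,0,100],[0,0,0,0,-4,-1.4,100],[0,0,0,0,-4,-1.4,100],[0,0,0,0,-4,-1.4,100]]'
python3 -m creep '[[0,0,0,0,-4,-1.4,100],[0,0,0,0,-4,-1.4,100],[0,0,0,0,-4,-1.4,100],[0,0,0,0,-4,-1.4,100],[0,0,0,0,-4,-1.4,100],[0,0,0,0,-4,-1.4,100],[0,0,0,0,-4,-1.4,100],[0,0,0,0,0,0,100]]'
python3 -c "
from h import *
to([.4585,.3305,.18],-30)"
```

```text
time_s: 1.35
tcp_pos: [0.1682, 0.6537, 0.2266]
eef_rot: [-20.6, 90.0, 79.5]
contact_force: [-0.2, 0.2, -0.9]
gripper_width: 0.0875
time_s: 2.15
tcp_pos: [0.2513, 0.556, 0.2264]
eef_rot: [-128.7, 90.0, -68.9]
contact_force: [0.4, -0.1, 0.4]
gripper_width: 0.0873
time_s: 2.95
tcp_pos: [0.4457, 0.3282, 0.2268]
eef_rot: [-100.8, 90.0, -41.2]
contact_force: [-0.1, 0.8, -0.1]
gripper_width: 0.0879
turn [3.134e+00 1.000e-03 0.000e+00] shift cm [ 4.68  1.   -0.84]
turn [-0.007 -0.     0.   ] shift cm [ 4.68 -1.    0.84]
t 2.95 tcp [0.4457 0.3282 0.2268] rotmat y [-0.862  0.506 -0.   ] x [ 0. -0. -1.] q [ 57.   9. -15.   0. -66. -87.] w 0.0879 F [-0.1  0.8 -0.1]
```

```bash
python3 -m creep '[[0,0,0,0.7,-1,0.8,100],[0,0,0,0,0,0,100],[0,0,0,0,0,0,100]]'
python3 - <<'E'
from h import *
def box(P):
    P=(P[:,:2]*1000).astype(np.float32); c,s,a=cv2.minAreaRect(P); return np.round(c,1),np.round(s,1),round(a,1)
to([.4585,.3305,.18],150)
for n in ["wrist","top","side"]:
    T=cam(n); im,d=r.capture(n); W=cloud(n,d,T); cv2.imwrite(f"pics/{n}1.png",im)
    sat=im.max(-1).astype(int)-im.min(-1)
    near=np.hypot(W[...,0]-.4585,W[...,1]-.3305)<.085
    h=near&(W[...,2]>.045)&(W[...,2]<.075)
    print(n,"housing",h.sum(), box(W[h]) if h.sum()>20 else "",np.median(W[h][:,2]) if h.sum() else "")
    p=near&(W[...,2]>.003)&(W[...,2]<.015)&(sat<45); print(p.sum(),box(W[p]) if p.sum()>20 else "")
    for m in r.look_for("plate_grip",n)[:2]: print(m)
E
```

```text
time_s: 3.25
tcp_pos: [0.456, 0.3338, 0.2189]
eef_rot: [171.6, 89.9, -128.6]
contact_force: [-0.4, -0.5, -0.4]
gripper_width: 0.0877
turn [-0.003 -0.001 -0.   ] shift cm [ 3.89 -0.38 -0.17]
turn [ 3.139e+00 -0.000e+00  2.000e-03] shift cm [3.89 0.38 0.17]
t 3.25 tcp [0.456  0.3338 0.2189] rotmat y [-0.864  0.503  0.   ] x [-0.001 -0.001 -1.   ] q [ 56.  11. -14.  -0. -65. -86.] w 0.0877 F [-0.4 -0.5 -0.4]
wrist housing 1957 (array([459.6, 329.5]), array([39.8, 44. ]), 59.5) 0.06013274438553079
6126 (array([459. , 331.2]), array([159.5, 167.6]), 3.1)
{'rect': [376.5, 21.5, 503.1, 128.6], 'score': 0.92}
{'rect': [201.4, 122.0, 301.4, 202.5], 'score': 0.85}
top housing 404 (array([458.2, 329.3]), array([40.1, 44.1]), 60.6) 0.058515784202311016
1415 (array([456.6, 333.3]), array([155.1, 154.9]), 54.8)
{'rect': [193.8, 105.2, 252.8, 161.1], 'score': 0.86}
{'rect': [135.2, 173.7, 187.1, 229.2], 'score': 0.77}
side housing 185 (array([459.4, 328.1]), array([46.8, 44.8]), 61.0) 0.057875870860578105
566 (array([452.7, 321.6]), array([135.3, 153.9]), 57.0)
{'rect': [293.1, 162.6, 345.2, 198.6], 'score': 0.94}
{'rect': [154.8, 135.5, 202.2, 172.9], 'score': 0.6}
```

View pics/wrist1.png

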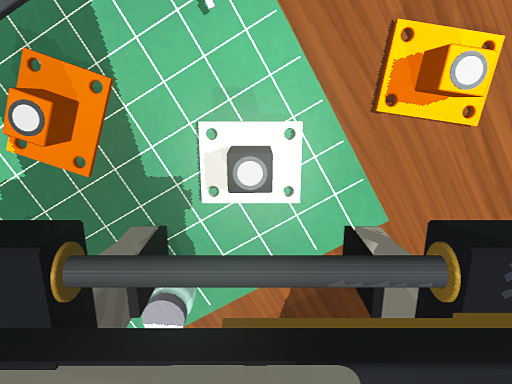

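Picture 3, from the wrist: the white plate at (250,162), its housing at (250,173), aligned with the fingers. The orange ones are clear of it.

```bash
python3 -m creep '[[0,0,0,3,-0.4,-0.1,100],[0,0,0,3,0,0,100],[0,0,0,3,0,0,100],[0,0,0,3,0,0,100],[0,0,0,0,0,0,100],[0,0,0,0,0,0,100],[0,0,0,0,0,0,100]]'
python3 -c "
from h import *
to([.459,.3294,.016],149.8)"
```

```text
time_s: 4.25
tcp_pos: [0.4599, 0.3315, 0.1014]
eef_rot: [-15.0, 89.8, 44.9]
contact_force: [-0.5, 0.4, 1.5]
gripper_width: 0.0876
turn [0.001 0.003 0.001] shift cm [ 8.54 -0.03 -0.23]
turn [-3.141e+00 -1.000e-03  4.000e-03] shift cm [8.54 0.03 0.23]
t 4.25 tcp [0.4599 0.3315 0.1014] rotmat y [-0.865  0.502 -0.001] x [ 0.002  0.002 -1.   ] q [ 56.  17. -23.   0. -50. -86.] w 0.0876 F [-0.5  0.4  1.5]
```

```bash
python3 -m creep '[[0,0,0,3,0,-0.2,100],[0,0,0,3,0,0,100],[0,0,0,1.5,0,0,100],[0,0,0,1,0,0,100],[0,0,0,0,0,0,100],[0,0,0,0,0,0,100]]'
python3 -c "
from h import *
to([.459,.3294,.016],149.8)"
python3 -m creep '[[0,0,0,0,0,0,30],[0,0,0,0,0,0,30],[0,0,0,0,0,0,30],[0,0,0,0,0,0,30],[0,0,0,0,0,0,30],[0,0,0,0,0,0,30],[0,0,0,0,0,0,30]]' 25
```

```text
time_s: 4.85
tcp_pos: [0.4588, 0.3296, 0.0158]
eef_rot: [-13.0, 89.9, 46.8]
contact_force: [0.3, 0.2, 0.3]
gripper_width: 0.0878
turn [0.    0.002 0.   ] shift cm [-0.02 -0.03 -0.  ]
turn [-3.141e+00 -1.000e-03  3.000e-03] shift cm [-0.02  0.03  0.  ]
t 4.85 tcp [0.4588 0.3296 0.0158] rotmat y [-0.864  0.503 -0.   ] x [ 0.001  0.001 -1.   ] q [ 56.  23. -27.   0. -39. -86.] w 0.0878 F [0.3 0.2 0.3]
time_s: 5.55
tcp_pos: [0.4582, 0.3288, 0.0146]
eef_rot: [-109.8, 90.0, -50.0]
contact_force: [-0.3, -0.4, 1.1]
gripper_width: 0.0437
```

```bash
python3 -m creep '[[0,0,0,-2,0,0,20],[0,0,0,-3,0,0,20],[0,0,0,-3,0,0,20],[0,0,0,-3,0,0,20],[-0.126,0,0,-2,0,0,20],[-0.126,0,0,0,0,0,20],[-0.126,0,0,0,0,0,20],[-0.126,0,0,0,0,0,20]]'
python3 -c "
from h import *
to([.628,.005,.14],178.8)"
```

```text
time_s: 6.35
tcp_pos: [0.4577, 0.3285, 0.1443]
eef_rot: [109.4, 90.0, -161.7]
contact_force: [0.3, 0.7, -1.9]
gripper_width: 0.0437
turn [ 0.003 -0.    -0.001] shift cm [  0.43 -17.7  -31.98]
turn [-3.139e+00  1.000e-03 -0.000e+00] shift cm [ 0.43 17.7  31.98]
t 6.35 tcp [0.4577 0.3285 0.1443] rotmat y [-1.     0.018  0.001] x [-0.001 -0.    -1.   ] q [ 56.  14. -20.  -0. -56. -57.] w 0.0437 F [ 0.3  0.7 -1.9]
```

```bash
python3 -m creep '[[0,0,0,0,-1,-2,20],[0,0,0,0,-1.67,-3,20],[0,0,0,0,-1.67,-3,20],[0,0,0,0,-1.67,-3,20],[0,0,0,0,-1.67,-3,20],[0,0,0,0,-1.67,-3,20],[0,0,0,0,-1.67,-3,20],[0,0,0,0,-1.67,-3,20]]'
python3 -m creep '[[0,0,0,0,-1.67,-3,20],[0,0,0,0,-1.67,-3,20],[0,0,0,0,-1.67,-3,20],[0,0,0,0,0,0,20],[0,0,0,0,0,0,20],[0,0,0,0,0,0,20]]'
python3 - <<'E'
from h import *
def box(P):
    P=(P[:,:2]*1000).astype(np.float32); c,s,a=cv2.minAreaRect(P); return np.round(c,1),np.round(s,1),round(a,1)
to([.628,.005,.14],178.8)
for n in ["wrist","side","top"]:
    T=cam(n); im,d=r.capture(n); W=cloud(n,d,T); cv2.imwrite(f"pics/{n}2.png",im); np.savez(f"{n}2.npz",im=im,W=W)
    t=pose()[0]
    near=np.hypot(W[...,0]-.628,W[...,1]-.005)<.1
    p=near&(W[...,2]>.02)&(W[...,2]<.06); print(n,"posts",p.sum())
    k,l,st,c=cv2.connectedComponentsWithStats(p.astype(np.uint8))
    for i in range(1,k):
        if st[i,4]>25:
            Q=W[l==i]; print(st[i,4],c[i].round(),Q.min(0).round(4),Q.max(0).round(4))
    p=near&(W[...,2]>.11)&(W[...,2]<.15); print("plate",p.sum(),box(W[p]) if p.sum()>20 else "")
a=[cv2.imread(f"pics/{n}2.png") for n in ("wrist","side")]
cv2.imwrite("pics/v4.png",cv2.resize(np.hstack(a),(800,300)))
E
```

```text
time_s: 7.15
tcp_pos: [0.5797, 0.0945, 0.1441]
eef_rot: [100.5, 89.9, -170.8]
contact_force: [0.1, 1.0, -1.2]
gripper_width: 0.0442
time_s: 7.75
tcp_pos: [0.6271, 0.0051, 0.1441]
eef_rot: [91.1, 89.9, 179.8]
contact_force: [-0.4, 0.9, -2.2]
gripper_width: 0.044
turn [-0.002 -0.    -0.001] shift cm [ 0.41 -0.09 -0.01]
turn [ 3.14e+00 -2.00e-03  0.00e+00] shift cm [0.41 0.09 0.01]
t 7.75 tcp [0.6271 0.0051 0.1441] rotmat y [-1.     0.023  0.001] x [-0.001  0.    -1.   ] q [ 18.  20. -12.  -0. -58. -20.] w 0.044 F [-0.4  0.9 -2.2]
wrist posts 4031
3129 [235.  85.] [ 0.6218 -0.0949  0.0535] [ 0.6579 -0.0535  0.0586]
467 [303. 144.] [ 0.5783 -0.0371  0.0201] [ 0.5981 -0.0217  0.0555]
435 [199. 145.] [ 0.6619 -0.0377  0.0202] [ 0.6818 -0.0232  0.0554]
plate 14052 (array([627.3,   6.8]), array([ 90.5, 110.7]), 88.6)
side posts 574
85 [357. 209.] [0.6614 0.0239 0.0201] [0.6801 0.0427 0.0543]
78 [322. 212.] [0.5784 0.0251 0.0206] [0.5966 0.0463 0.0543]
318 [358. 233.] [ 0.6205 -0.0948  0.0202] [ 0.681  -0.0176  0.0581]
93 [328. 230.] [ 0.5777 -0.0398  0.0203] [ 0.597  -0.0177  0.0537]
plate 956 (array([626.7,   6.3]), array([ 94. , 110.9]), 88.4)
top posts 300
268 [339. 114.] [ 0.6195 -0.0947  0.0393] [ 0.6562 -0.0537  0.0579]
32 [284. 141.] [0.5774 0.0376 0.0202] [0.592  0.0466 0.0507]
plate 399 (array([626. ,  12.2]), array([ 78.7, 109.6]), 88.9)
```

View pics/v4.png

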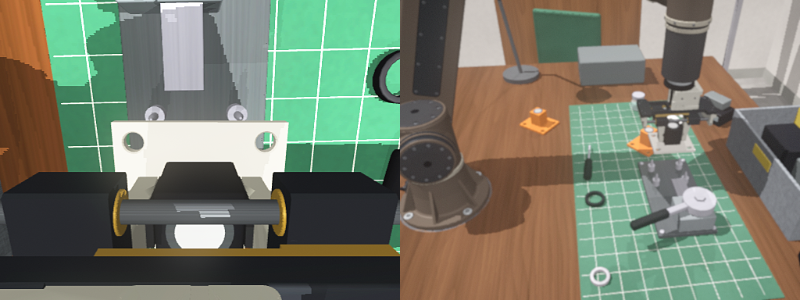

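Picture 4: the plate is held above the fixture. In the wrist half, the near posts show at (155,115) and (237,115) and the plate's holes at (133,142) and (266,142). A small correction is needed, so I'll go lower and look again.

```bash
python3 -m creep '[[0,0,0,2,-0.29,-0.1,20],[0,0,0,2,0,0,20],[0,0,0,1.3,0,0,20],[0,0,0,0,0,0,20],[0,0,0,0,0,0,20]]'
cat > m.py <<'E'
from h import *
import sys
tag=sys.argv[1]
def box(P):
    P=(P[:,:2]*1000).astype(np.float32); c,s,a=cv2.minAreaRect(P); return np.round(c,1),np.round(s,1),round(a,1)
to([.6299,.004,.09],178.8); t=pose()[0]; zt=t[2]-.0146+.007
for n in ["wrist","side","top"]:
    T=cam(n); im,d=r.capture(n); W=cloud(n,d,T); cv2.imwrite(f"pics/{n}{tag}.png",im); np.savez(f"{n}{tag}.npz",im=im,W=W)
    near=(abs(W[...,0]-.63)<.08)&(abs(W[...,1]-.005)<.07)
    sat=im.max(-1).astype(int)-im.min(-1)
    p=near&(abs(W[...,2]-zt)<.004)&(im.min(-1)>110); Q=W[p]
    print(n,"plate",p.sum(),box(Q),"z",np.median(Q[:,2]).round(4),"ymin",np.percentile(Q[:,1],[.3,2]).round(4),"x",Q[:,0].min().round(4),Q[:,0].max().round(4))
    # holes
    pm=cv2.morphologyEx(p.astype(np.uint8),cv2.MORPH_CLOSE,np.ones((15,15)))
    k,l,st,c=cv2.connectedComponentsWithStats(((pm>0)&~p).astype(np.uint8))
    f,cx,cy,M=T; Mi=np.linalg.inv(M)
    for i in range(1,k):
        if st[i,4]>15:
            dr=Mi[:3,:3]@[(c[i][0]-cx)/f,(c[i][1]-cy)/f,1]; o=Mi[:3,3]; print("  hole",st[i,4],c[i].round(1),(o+dr*(zt-o[2])/dr[2]).round(4))
    p=near&(W[...,2]>.02)&(W[...,2]<.06)
    k,l,st,c=cv2.connectedComponentsWithStats(p.astype(np.uint8))
    for i in range(1,k):
        if st[i,4]>15:
            Q=W[l==i]; e=Q[Q[:,2]>.04]; print("  post",st[i,4],c[i].round(),Q.min(0).round(4),Q.max(0).round(4),"pin",len(e),np.median(e,0).round(4) if len(e) else "")
E
python3 m.py 3; python3 -c "
import cv2
cv2.imwrite('pics/v5.png',cv2.resize(cv2.imread('pics/wrist3.png'),(800,600)))"
```

```text
time_s: 8.4
tcp_pos: [0.6308, 0.0041, 0.0919]
eef_rot: [-157.8, 90.0, -69.1]
contact_force: [0.3, -0.7, -2.1]
gripper_width: 0.044
turn [-0.001 -0.     0.   ] shift cm [ 0.19  0.09 -0.01]
turn [3.14 0.   0.  ] shift cm [ 0.19 -0.09  0.01]
t 8.4 tcp [0.6308 0.0041 0.0919] rotmat y [-1.     0.022 -0.   ] x [ 0. -0. -1.] q [ 18.  23. -15.   0. -52. -19.] w 0.044 F [ 0.3 -0.7 -2.1]
wrist plate 13182 (array([630.9,   5.4]), array([ 89.9, 110.7]), 88.9) z 0.087 ymin [-0.0403 -0.0396] x 0.575 0.6857
  hole 77 [167.1 174.5] [ 0.6744 -0.0305  0.0843]
  hole 53 [344.8 174.4] [ 0.5857 -0.0286  0.0843]
  hole 70 [179.1 185.1] [ 0.6689 -0.0249  0.0843]
  hole 63 [332.3 185.1] [ 0.5918 -0.0232  0.0843]
  post 1359 [237. 112.] [ 0.622  -0.065   0.0534] [ 0.6579 -0.0532  0.058 ] pin 1359 [ 0.6395 -0.0593  0.0557]
  post 278 [319. 149.] [ 0.5791 -0.0372  0.0203] [ 0.5976 -0.0299  0.0349] pin 0 
  post 215 [193. 149.] [ 0.6625 -0.0378  0.0201] [ 0.6804 -0.031   0.0345] pin 0 
side plate 768 (array([630.9,   3.8]), array([ 94. , 111.4]), 88.2) z 0.0861 ymin [-0.0424 -0.0413] x 0.5746 0.687
  post 59 [321. 213.] [0.5786 0.0248 0.02  ] [0.5925 0.0453 0.0516] pin 7 [0.5855 0.0334 0.0452]
  post 131 [360. 228.] [ 0.621 -0.065  0.02 ] [ 0.6809 -0.0198  0.0566] pin 83 [ 0.6427 -0.058   0.054 ]
  post 94 [328. 230.] [ 0.5773 -0.0402  0.0201] [ 0.5976 -0.0182  0.054 ] pin 17 [ 0.5865 -0.0296  0.0473]
top plate 303 (array([630.2,  13.3]), array([ 73. , 109.2]), 88.9) z 0.0864 ymin [-0.0232  0.0323] x 0.5761 0.6855
  hole 21 [285.8  95.1] [0.6725 0.0388 0.0843]
  post 103 [331. 114.] [ 0.6202 -0.065   0.0414] [ 0.6562 -0.0523  0.0579] pin 103 [ 0.6401 -0.0593  0.054 ]
  post 20 [284. 143.] [0.5781 0.0377 0.0201] [0.5858 0.0465 0.0404] pin 1 [0.5833 0.0381 0.0404]
```

View pics/v5.png

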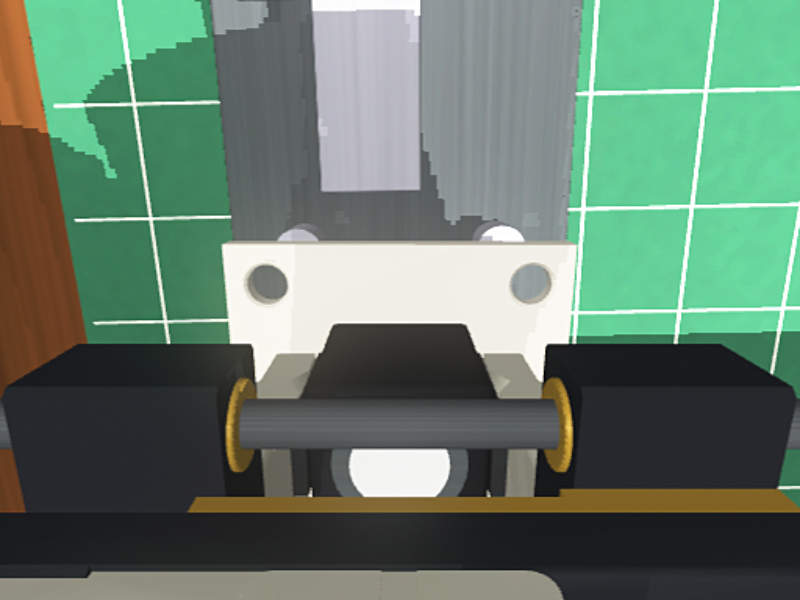

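Picture 5: the plate's holes and the two near posts line up in x; y needs about −1.2 mm. I'll lower it in steps and watch the force.

```bash
python3 -m creep '[[0,0,0,1,0.03,-0.12,20],[0,0,0,1,0,0,20],[0,0,0,0.5,0,0,20],[0,0,0,0.5,0,0,20],[0,0,0,0,0,0,20]]'
python3 -m creep '[[0,0,0,0.5,0,0,20],[0,0,0,0.5,0,0,20],[0,0,0,0,0,0,20]]'
```

```text
time_s: 9.05
tcp_pos: [0.6297, 0.0024, 0.0604]
eef_rot: [105.6, 89.9, -165.7]
contact_force: [-0.4, 1.3, -3.3]
gripper_width: 0.0442
time_s: 9.35
tcp_pos: [0.6298, 0.0025, 0.0507]
eef_rot: [101.2, 89.9, -170.2]
contact_force: [-1.2, 0.1, -2.7]
gripper_width: 0.0437
```

```bash
python3 -m creep '[[0,0,0,0.3,0,0,20],[0,0,0,0.2,0,0,20],[0,0,0,0,0,0,20]]'
python3 -m creep '[[0,0,0,0.1,0,0,20],[0,0,0,0,0,0,20]]'
python3 -m creep '[[0,0,0,0.1,0,0,20],[0,0,0,0,0,0,20]]'
```

```text
time_s: 9.65
tcp_pos: [0.6301, 0.0025, 0.0463]
eef_rot: [102.0, 90.0, -169.3]
contact_force: [-0.5, 0.3, -2.2]
gripper_width: 0.0438
time_s: 9.85
tcp_pos: [0.6302, 0.0026, 0.0456]
eef_rot: [-41.9, 90.0, 46.8]
contact_force: [0.5, -0.3, -2.0]
gripper_width: 0.0439
time_s: 10.05
tcp_pos: [0.6304, 0.0026, 0.0446]
eef_rot: [-83.1, 90.0, 5.6]
contact_force: [0.3, -0.1, -1.9]
gripper_width: 0.0439
```

```bash
python3 -m creep '[[0,0,0,0.1,0,0,20],[0,0,0,0,0,0,20]]'
python3 -m creep '[[0,0,0,0.1,0,0,20],[0,0,0,0,0,0,20]]'
```

```text
time_s: 10.25
tcp_pos: [0.6304, 0.0026, 0.0446]
eef_rot: [-100.5, 90.0, -11.8]
contact_force: [-3.3, 1.4, 5.7]
gripper_width: 0.044
time_s: 10.45
tcp_pos: [0.6304, 0.0026, 0.0446]
eef_rot: [-99.8, 90.0, -11.1]
contact_force: [-6.1, 2.2, 13.8]
gripper_width: 0.0438
```

Contact comes at exactly the predicted height. Releasing and retreating.

```bash
python3 -m creep '[[0,0,0,0,0,0,80],[0,0,0,0,0,0,80],[0,0,0,0,0,0,80],[0,0,0,0,0,0,80],[0,0,0,-0.5,0,0,80],[0,0,0,-2,0,0,80],[0,0,0,-3,0,0,80],[0,0,0,-4,0,0,80]]'
python3 -m creep '[[0,0,0,-3,0,0,80],[0,0,0,0,0,0,80],[0,0,0,0,0,0,80]]'
cat > chk.py <<'E'
from h import *
import sys
tag=sys.argv[1]
def box(P):
    P=(P[:,:2]*1000).astype(np.float32); c,s,a=cv2.minAreaRect(P); return np.round(c,1),np.round(s,1),round(a,1)
for n in ["wrist","side","top"]:
    T=cam(n); im,d=r.capture(n); W=cloud(n,d,T); cv2.imwrite(f"pics/{n}{tag}.png",im)
    near=(abs(W[...,0]-.63)<.07)&(abs(W[...,1]-.005)<.058)
    p=near&(abs(W[...,2]-.037)<.006)&(im.min(-1)>110); h=near&(abs(W[...,2]-.087)<.008)
    if p.sum()>50:
        Q=W[p]; A=np.c_[Q[:,:2],np.ones(len(Q))]; k=np.linalg.lstsq(A,Q[:,2],rcond=None)[0]
        print(n,"plate",p.sum(),box(Q),"z",np.median(Q[:,2]).round(4),"slope",k[:2].round(3))
    if h.sum()>20: print(n," housing",box(W[h]),np.median(W[h][:,2]).round(4))
    j=(abs(W[...,0]-.6375)<.012)&(W[...,1]<-.02)&(W[...,1]>-.09)&(W[...,2]>.047)&(W[...,2]<.065)
    if j.sum()>20: print(n," jaw tip y",np.percentile(W[j][:,1],98).round(4))
    g=(W[...,2]>.075)&(W[...,2]<.1)&(im.max(-1)<80)&(np.hypot(W[...,0]-.656,W[...,1]+.165)<.2)&(W[...,1]<-.05)&(W[...,0]<.6)
    if g.sum()>30: b=W[g]; print(n," grip",g.sum(),box(b),np.median(b,0).round(4),b[:,2].max().round(3))
to([.524,-.2084,.16],109)
E
python3 chk.py 4;python3 -c "
import cv2
cv2.imwrite('pics/v6.png',cv2.resize(cv2.imread('pics/side4.png')[120:320,200:500],(800,533)))"
```

```text
time_s: 11.25
tcp_pos: [0.6291, 0.0023, 0.1372]
eef_rot: [104.8, 89.8, -166.6]
contact_force: [0.4, -0.3, -0.0]
gripper_width: 0.0703
time_s: 11.55
tcp_pos: [0.6305, 0.0027, 0.1686]
eef_rot: [-63.9, 89.9, 24.7]
contact_force: [-0.6, -0.3, -0.9]
gripper_width: 0.0701
wrist plate 8656 (array([630.4,   4. ]), array([ 89.9, 110.3]), 88.8) z 0.0397 slope [-0.     0.001]
wrist  housing (array([630.4,   3.9]), array([40.4, 44.1]), 88.8) 0.0901
wrist  jaw tip y -0.0542
side plate 883 (array([630.1,   3.5]), array([ 96. , 111.6]), 88.2) z 0.0386 slope [0.004 0.007]
side  housing (array([629.7,   2.6]), array([43.2, 44.6]), 88.5) 0.0888
side  jaw tip y -0.0548
side  grip 510 (array([ 524.7, -215.2]), array([94.7, 17.3]), 18.8) [ 0.5231 -0.2177  0.0866] 0.091
top plate 617 (array([628.5,   4.4]), array([ 87.9, 109.7]), 89.0) z 0.0381 slope [-0.001  0.001]
top  housing (array([643.7,   4.5]), array([39.7, 12. ]), 89.0) 0.0886
top  jaw tip y -0.0643
turn [ 1.216 -0.002 -0.002] shift cm [  0.63 -16.5  -16.84]
turn [-1.926  0.002 -0.002] shift cm [ 0.63 16.5  16.84]
t 11.7 tcp [0.6295 0.0024 0.1663] rotmat y [-1.     0.023  0.002] x [-0.002 -0.    -1.   ] q [ 18.  19. -10.  -0. -61. -19.] w 0.0702 F [-0.2 -0.3  0. ]
```

View pics/v6.png

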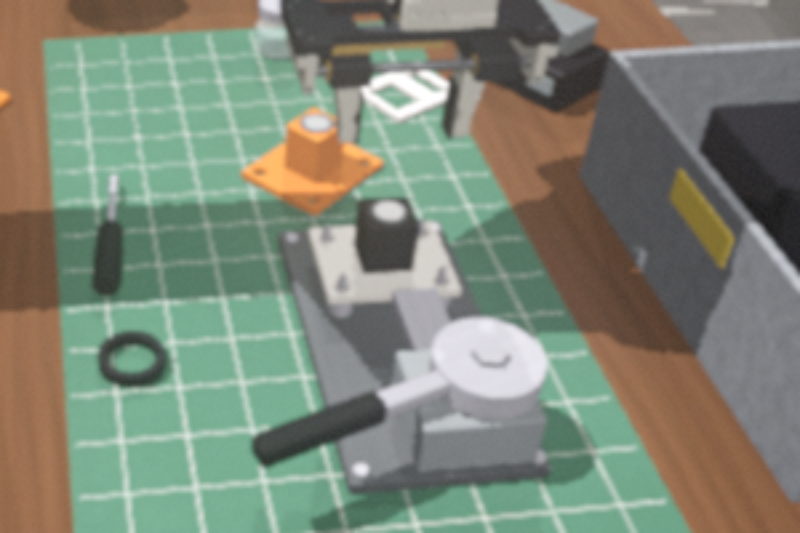

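Picture 6: the plate sits flat on the four posts with the pins through its holes, the jaw tip is about 13 mm short of the edge, and the wrench sits at about −0.35 rad. Next, the grip.

```bash
python3 -m creep '[[0.135,0,0,0,0,0,57],[0.135,0,0,0,0,0,57],[0.135,0,0,0,0,0,57],[0.135,0,0,0,0,0,57],[0.135,0,0,0,0,0,57],[0.135,0,0,0,0,0,57],[0.135,0,0,0,0,0,57],[0.135,0,0,0,0,0,57]]' 30
python3 -m creep '[[0.135,0,0,0,0,0,57],[0,0,0,0,-3,-3,57],[0,0,0,0,-3,-3,57],[0,0,0,0,-3,-3,57],[0,0,0,0,-3,-3,57],[0,0,0,0,-3,-3,57],[0,0,0,0,0,0,57],[0,0,0,0,0,0,57]]'
python3 -c "
from h import *
to([.5245,-.212,.057],108.9)"
```

```text
time_s: 12.5
tcp_pos: [0.6296, 0.0024, 0.1661]
eef_rot: [169.3, 89.9, -164.2]
contact_force: [-0.7, -0.3, 1.3]
gripper_width: 0.0503
time_s: 13.3
tcp_pos: [0.5366, -0.1892, 0.1667]
eef_rot: [159.5, 89.9, 178.5]
contact_force: [-0.0, 0.6, -0.4]
gripper_width: 0.0501
turn [ 0.001 -0.002 -0.001] shift cm [10.97 -1.77 -1.88]
turn [-3.141e+00  1.000e-03 -2.000e-03] shift cm [10.97  1.77  1.88]
t 13.3 tcp [ 0.5366 -0.1892  0.1667] rotmat y [-0.325  0.946  0.001] x [-0.002  0.    -1.   ] q [  0.  13. -18.  -0. -59. -71.] w 0.0501 F [-0.   0.6 -0.4]
```

```bash
python3 -m creep '[[0,0,0,0,-1.77,-1.88,57],[0,0,0,3,0,0,57],[0,0,0,3,0,0,57],[0,0,0,1,0,0,57],[0,0,0,0,0,0,57],[0,0,0,0,0,0,57]]'
python3 chk.py 5; python3 -c "
from h import *
to([.5245,-.212,.057],108.9)"
```

```text
time_s: 13.9
tcp_pos: [0.5264, -0.2107, 0.0982]
eef_rot: [-74.1, 90.0, -55.0]
contact_force: [0.3, -0.0, 1.1]
gripper_width: 0.05
wrist  grip 5103 (array([ 526.2, -213.2]), array([96.9, 52.6]), 0.1) [ 0.5121 -0.2155  0.0883] 0.1
side plate 150 (array([669.7,   2.3]), array([93.3, 33.2]), 87.4) z 0.0382 slope [-0.042  0.022]
side  jaw tip y -0.0572
side  grip 223 (array([ 507.2, -221.7]), array([58.6, 15.9]), 18.4) [ 0.5044 -0.2257  0.0859] 0.09
top plate 555 (array([629.1,  34. ]), array([ 28.8, 109.3]), 89.1) z 0.0383 slope [ 0.003 -0.003]
turn [0.002 0.002 0.001] shift cm [-6.11  0.33 -0.16]
turn [-3.14e+00 -2.00e-03  3.00e-03] shift cm [-6.11 -0.33  0.16]
t 14.05 tcp [ 0.5266 -0.211   0.0989] rotmat y [-0.327  0.945 -0.001] x [ 0.002 -0.    -1.   ] q [ -2.  17. -23.   0. -50. -69.] w 0.0499 F [-0.1 -0.2 -0.4]
turn [0.004 0.002 0.001] shift cm [ 4.19 -0.03 -0.23]
turn [-3.138e+00 -2.000e-03  3.000e-03] shift cm [4.19 0.03 0.23]
t 14.05 tcp [ 0.5266 -0.211   0.0989] rotmat y [-0.327  0.945 -0.001] x [ 0.002 -0.    -1.   ] q [ -2.  17. -23.   0. -50. -69.] w 0.0499 F [-0.1 -0.2 -0.4]
```

View pics/wrist5.png

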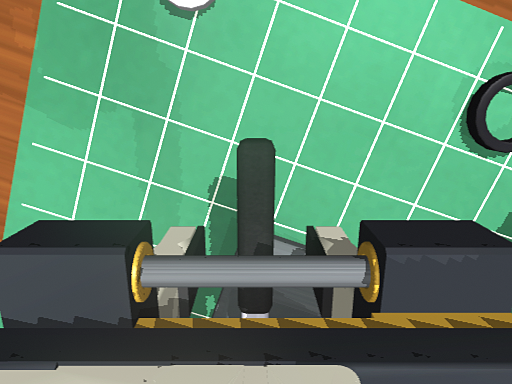

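Picture 7: the grip is centred between the fingers (256,220) and parallel to them. I'll straddle it with slack and make the first small back-swing.

```bash
python3 -m creep '[[0,0,0,2,0,-0.2,57],[0,0,0,2.1,0,0,57],[0,0,0,0,0,0,29],[0,0,0,0,0,0,29],[0,0,0,0,0,0,29],[0,0,0,0,0,0,29]]'
python3 -m creep '[[-0.1,0,0,0,-1.4,0.07,29],[-0.1,0,0,0,-1.4,0.07,29],[0,0,0,0,0,0,29]]'
python3 -c "
from h import *
t,R,s=pose(); v=t[:2]-[.6564,-.1666]; print(np.hypot(*v),-np.arctan2(-v[1],-v[0])-.021)"
```

```text
time_s: 14.65
tcp_pos: [0.5245, -0.2118, 0.0578]
eef_rot: [-26.2, 89.9, -7.1]
contact_force: [-0.3, -0.2, -0.5]
gripper_width: 0.0269
time_s: 14.95
tcp_pos: [0.5365, -0.2382, 0.0574]
eef_rot: [-47.4, 89.9, -16.8]
contact_force: [0.7, 0.3, 0.3]
gripper_width: 0.0253
0.13962769245747392 -0.5594687055513299
```

```bash
cat > a.py <<'E'
from h import *
t,R,s=pose(); v=t[:2]-[.6564,-.1666]; y=R.as_matrix()[:,1]; print("r",np.hypot(*v),"a",-np.arctan2(-v[1],-v[0])-.021,"tool a",np.pi/2-np.arctan2(y[1],y[0])-.021, s["contact_force"],s["joints"].round())
E
python3 -m creep '[[0.1,0,0,0,1.4,0.07,29],[0.1,0,0,0,1.4,0.07,29],[0.1,0,0,0,1.4,0.07,29],[0.1,0,0,0,1.4,0.07,29]]'; python3 a.py
python3 -m creep '[[0.1,0,0,0,1.4,0.07,29],[0.1,0,0,0,1.4,0.07,29],[0.1,0,0,0,1.4,0.07,29],[0.1,0,0,0,1.4,0.07,29],[0,0,0,0,0,0,29]]'; python3 a.py
```

```text
time_s: 15.35
tcp_pos: [0.5179, -0.1843, 0.0574]
eef_rot: [-21.8, 89.9, -14.6]
contact_force: [3.7, -4.2, -1.7]
gripper_width: 0.0253
r 0.13965396526867965 a -0.14797537793891372 tool a -0.14719039193166536 [ 3.65195078 -4.23512402 -1.74460509] [  1.  19. -27.   0. -44. -84.]
time_s: 15.85
tcp_pos: [0.5214, -0.128, 0.0573]
eef_rot: [0.6, 89.9, -14.8]
contact_force: [-0.1, -1.9, 1.3]
gripper_width: 0.0255
r 0.14045111620202483 a 0.25740781355011966 tool a 0.24802611175651404 [-0.13995402 -1.94494404  1.34720772] [   7.   18.  -29.    0.  -43. -113.]
```

```bash
python3 -m creep '[[0.1,0,0,0,1.4,0.07,29],[0.1,0,0,0,1.4,0.07,29],[0.1,0,0,0,1.4,0.07,29],[0,0,0,0,0,0,29]]'; python3 a.py
python3 -m creep '[[-0.1,0,0,0,-1.4,0.07,29],[-0.1,0,0,0,-1.4,0.07,29],[-0.1,0,0,0,-1.4,0.07,29],[-0.1,0,0,0,-1.4,0.07,29],[-0.1,0,0,0,-1.4,0.07,29],[-0.1,0,0,0,-1.4,0.07,29]]'
python3 -m creep '[[-0.1,0,0,0,-1.4,0.07,29],[-0.1,0,0,0,-1.4,0.07,29],[-0.1,0,0,0,-1.4,0.07,29],[-0.1,0,0,0,-1.4,0.07,29],[-0.1,0,0,0,-1.4,0.07,29],[0,0,0,0,0,0,29]]';python3 a.py; python3 chk.py 6|grep jaw
```

```text
time_s: 16.25
tcp_pos: [0.5379, -0.0903, 0.0568]
eef_rot: [-105.8, 90.0, -138.2]
contact_force: [-1.0, -3.6, 2.2]
gripper_width: 0.0251
r 0.14093133364521362 a 0.5508441901284038 tool a 0.5453063430906794 [-0.98910426 -3.55398692  2.16170919] [  11.   18.  -28.    0.  -44. -134.]
time_s: 16.85
tcp_pos: [0.5154, -0.1714, 0.0567]
eef_rot: [47.1, 90.0, 49.4]
contact_force: [0.2, 0.6, -0.2]
gripper_width: 0.0256
time_s: 17.45
tcp_pos: [0.5354, -0.2387, 0.0565]
eef_rot: [-27.1, 90.0, 3.7]
contact_force: [-0.6, 0.4, 0.1]
gripper_width: 0.0253
r 0.14080405181558622 a -0.558450398756707 tool a -0.5582116623693475 [-0.58435954  0.4115942   0.0974805 ] [ -5.  22. -23.  -0. -46. -54.]
```

```bash
python3 -m creep '[[0.1,0,0,0,1.4,0.08,29],[0.1,0,0,0,1.4,0.08,29],[0.1,0,0,0,1.4,0.08,29],[0.1,0,0,0,1.4,0.08,29],[0.1,0,0,0,1.4,0.07,29],[0.1,0,0,0,1.4,0.07,29]]'
python3 -m creep '[[0.1,0,0,0,1.4,0.07,29],[0.1,0,0,0,1.4,0.07,29],[0.1,0,0,0,1.4,0.07,29],[0.1,0,0,0,1.4,0.07,29],[0.1,0,0,0,1.4,0.07,29],[0,0,0,0,0,0,29]]';python3 a.py
python3 -m creep '[[-0.1,0,0,0,-1.4,0.07,29],[-0.1,0,0,0,-1.4,0.07,29],[-0.1,0,0,0,-1.4,0.07,29],[-0.1,0,0,0,-1.4,0.07,29],[-0.1,0,0,0,-1.4,0.07,29],[-0.1,0,0,0,-1.4,0.07,29]]'
python3 -m creep '[[-0.1,0,0,0,-1.4,0.07,29],[-0.1,0,0,0,-1.4,0.07,29],[-0.1,0,0,0,-1.4,0.07,29],[-0.1,0,0,0,-1.4,0.07,29],[-0.1,0,0,0,-1.4,0.07,29],[0,0,0,0,0,0,29]]';python3 a.py
```

```text
time_s: 18.2
tcp_pos: [0.5161, -0.1558, 0.0567]
eef_rot: [-35.7, 90.0, -39.8]
contact_force: [2.4, -4.0, -1.9]
gripper_width: 0.0254
time_s: 18.8
tcp_pos: [0.5379, -0.0895, 0.0567]
eef_rot: [-130.4, 90.0, -162.9]
contact_force: [-1.5, -1.8, 1.5]
gripper_width: 0.0256
r 0.1414257946844343 a 0.5559957380930093 tool a 0.546214338168017 [-1.49756593 -1.84310977  1.46726065] [  11.   18.  -28.    0.  -44. -134.]
time_s: 19.4
tcp_pos: [0.5156, -0.1708, 0.0567]
eef_rot: [56.5, 90.0, 58.8]
contact_force: [0.7, 1.0, 0.1]
gripper_width: 0.0253
time_s: 20.0
tcp_pos: [0.5358, -0.2381, 0.0565]
eef_rot: [-24.7, 90.0, 6.0]
contact_force: [1.5, -2.2, 0.1]
gripper_width: 0.0255
r 0.14017001306301166 a -0.5559369243581931 tool a -0.5575248468403934 [ 1.52155643 -2.17304092  0.05376993] [ -5.  22. -23.  -0. -46. -54.]
```

```bash
python3 -m creep '[[0.1,0,0,0,1.4,0.08,29],[0.1,0,0,0,1.4,0.08,29],[0.1,0,0,0,1.4,0.08,29],[0.1,0,0,0,1.4,0.08,29],[0.1,0,0,0,1.4,0.07,29],[0.1,0,0,0,1.4,0.07,29]]'
python3 -m creep '[[0.1,0,0,0,1.4,0.07,29],[0.1,0,0,0,1.4,0.07,29],[0.1,0,0,0,1.4,0.07,29],[0.1,0,0,0,1.4,0.07,29],[0.1,0,0,0,1.4,0.07,29],[0,0,0,0,0,0,29]]';python3 a.py
python3 -m creep '[[-0.1,0,0,0,-1.4,0.07,29],[-0.1,0,0,0,-1.4,0.07,29],[-0.1,0,0,0,-1.4,0.07,29],[-0.1,0,0,0,-1.4,0.07,29],[-0.1,0,0,0,-1.4,0.07,29],[-0.1,0,0,0,-1.4,0.07,29]]'
python3 -m creep '[[-0.1,0,0,0,-1.4,0.07,29],[-0.1,0,0,0,-1.4,0.07,29],[-0.1,0,0,0,-1.4,0.07,29],[-0.1,0,0,0,-1.4,0.07,29],[-0.1,0,0,0,-1.4,0.07,29],[0,0,0,0,0,0,29]]';python3 a.py; python3 chk.py 7; python3 -c "
import cv2
cv2.imwrite('pics/v8.png',cv2.resize(cv2.imread('pics/side7.png')[120:320,200:500],(800,533)))"
```

```text
time_s: 20.6
tcp_pos: [0.5165, -0.1558, 0.0567]
eef_rot: [-11.1, 90.0, -15.2]
contact_force: [1.8, -3.8, -1.4]
gripper_width: 0.0254
time_s: 21.2
tcp_pos: [0.5381, -0.0895, 0.0566]
eef_rot: [-131.8, 90.0, -164.4]
contact_force: [-0.9, -2.0, 1.6]
gripper_width: 0.0252
r 0.14119264334500944 a 0.5569098027941274 tool a 0.5466078355099714 [-0.85878825 -2.00507434  1.59360645] [  11.   18.  -28.    0.  -44. -134.]
time_s: 21.8
tcp_pos: [0.5158, -0.1707, 0.0566]
eef_rot: [61.2, 90.0, 63.4]
contact_force: [0.6, 0.8, -0.1]
gripper_width: 0.0252
time_s: 22.4
tcp_pos: [0.536, -0.2379, 0.0564]
eef_rot: [-12.3, 90.0, 18.4]
contact_force: [-0.0, 0.8, 0.0]
gripper_width: 0.0254
r 0.13998663458999833 a -0.5557783176417062 tool a -0.5572747393609415 [-0.04808831  0.84243449  0.0366493 ] [ -5.  22. -23.  -0. -46. -54.]
wrist  grip 6380 (array([ 524.9, -240. ]), array([72. , 41.8]), 22.9) [ 0.5185 -0.2521  0.0883] 0.1
side  grip 250 (array([ 511.7, -251.3]), array([42.1, 30.2]), 26.8) [ 0.5134 -0.2596  0.0864] 0.1
top plate 1078 (array([628.5,   4.1]), array([ 88.4, 109.6]), 88.9) z 0.0383 slope [0.    0.002]
top  housing (array([628.4,   5.9]), array([37.8, 43. ]), 88.8) 0.0887
turn [ 0.2 -0.  -0. ] shift cm [-10.36   3.06  -0.14]
turn [-2.942  0.    -0.   ] shift cm [-10.36  -3.06   0.14]
t 22.55 tcp [ 0.5353 -0.2368  0.0564] rotmat y [-0.507  0.862  0.   ] x [-0.  0. -1.] q [ -5.  22. -23.  -0. -46. -55.] w 0.025 F [-0.5 -2.2 -0.5]
```

View pics/v8.png

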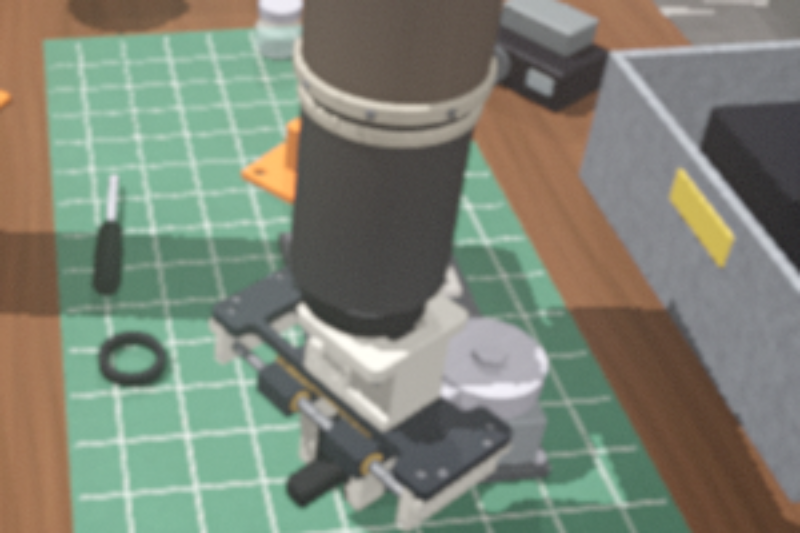

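Picture 8: the arm hides the jaw. Three full strokes should have driven it more than 25 mm, so I'll release the wrench, withdraw and check.

```bash
python3 -m creep '[[0,0,0,0,0,0,57],[0,0,0,0,0,0,57],[0,0,0,0,0,0,57],[0,0,0,-2,0,0,57],[0,0,0,-4,0,0,57],[0,0,0,-4,0,0,57],[0,0,0,-4,0,0,57],[0,0,0,0,-4,-4,57]]'
python3 -m creep '[[0,0,0,0,-4,-4,57],[0,0,0,0,-4,0,57],[0,0,0,0,-4,0,57],[0,0,0,0,0,0,57],[0,0,0,0,0,0,57],[0,0,0,0,0,0,57]]'
python3 chk.py 8; python3 -c "
import cv2
cv2.imwrite('pics/v9.png',cv2.resize(cv2.imread('pics/top8.png')[70:220,250:450],(800,600),interpolation=cv2.INTER_CUBIC))"
```

```text
time_s: 23.35
tcp_pos: [0.5282, -0.2834, 0.2036]
eef_rot: [-46.6, 89.4, -15.7]
contact_force: [1.0, -1.2, -0.3]
gripper_width: 0.0501
time_s: 23.95
tcp_pos: [0.5514, -0.4019, 0.1964]
eef_rot: [104.8, 90.0, 135.3]
contact_force: [0.9, -0.6, -0.0]
gripper_width: 0.05
wrist  grip 229 (array([ 502. , -267.8]), array([ 7.5, 17.9]), 46.2) [ 0.5016 -0.2697  0.0846] 0.09
side plate 415 (array([626.,   4.]), array([ 90.7, 102.6]), 88.4) z 0.0386 slope [ 0.007 -0.004]
side  housing (array([629.9,   2.6]), array([43.3, 44.3]), 88.9) 0.0885
side  grip 241 (array([ 529.1, -252.6]), array([69.9, 15. ]), 32.7) [ 0.5278 -0.2582  0.0854] 0.09
top plate 1271 (array([628.6,   4. ]), array([ 88.6, 110. ]), 88.9) z 0.0383 slope [-0.     0.001]
top  housing (array([628.2,   4.9]), array([40. , 42.6]), 88.4) 0.0888
top  jaw tip y -0.0217
top  grip 460 (array([ 539.5, -238.5]), array([94.7, 18.6]), 32.5) [ 0.539  -0.2372  0.0866] 0.091
turn [0.202 0.001 0.   ] shift cm [ 3.72 19.18  3.67]
turn [-2.939e+00 -1.000e-03  1.000e-03] shift cm [  3.72 -19.18  -3.67]
t 24.1 tcp [ 0.5517 -0.4017  0.1972] rotmat y [-0.509  0.861 -0.   ] x [ 0.001 -0.    -1.   ] q [-20.  22.  -1.  -0. -67. -40.] w 0.0499 F [-0.3  0.1  0.6]
```

View pics/v9.png

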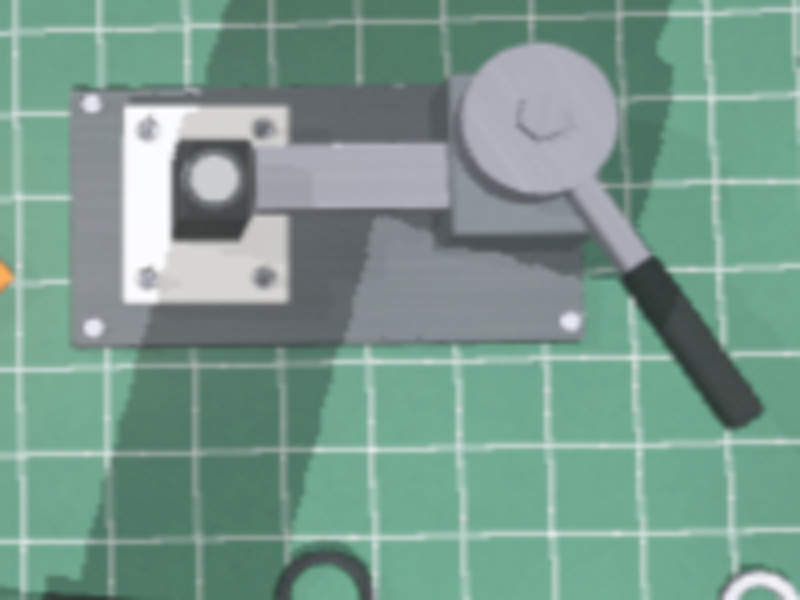

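Picture 9, from the top: the jaw laps about 19 mm over the plate's edge, the plate hasn't moved, and the wrench is free. Handing in.

```bash
python3 -c "
from plant import r
print(r.close_job())"
```

```text
the job is handed in; nothing more can be done
None
```

The white plate is seated on the four posts and released. The jaw was driven with three full clockwise strokes of the wrench, using loosely straddling fingers. I then withdrew the arm and handed the job in at about 24 s of the 67 s allowed. The hand-in reports no verdict.

- **Plate:** in the last top view it sits at (628.6, 4.0) mm, against (628.5, 4.4) just after I let go. It is square to the fixture to about 0.3° and its slope is about 0.001. Its upper face read 38–39 mm high against 37 mm expected, within the cameras' roughly 2 mm calibration error.
- **Jaw:** the tip measured y ≈ −22 mm and the plate's edge about −41 mm. That is about 19 mm of lap, or roughly 33–34 mm of travel against the 23.5 mm needed. The jaw was still a few millimetres clear of the lens housing.
- **Released:** the wrench rests at about −0.58 rad, and the gripper is clear of everything with no contact force.
- **Disagreements:** the side camera read positions 1–2 mm different from the top and wrist cameras. The arm hid the jaw during the strokes, so I only measured it after withdrawing.

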